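# Fetch the shaping block from the tool-chest drawer

## Robot

A 7-joint arm with a two-finger parallel gripper is mounted at the origin on the work surface. World frame = base frame: x ahead of the robot, y to its left, z up, the work surface at z = 0. Lengths are in m, angles in degrees, forces in N, time in s.
With the tool pointing down it reaches from about 0.425 to 0.875 m from the base axis. Payload 4.7 kg.
Tool frame: the origin (TCP) lies between the finger pads; the fingertips stand 8 mm ahead of it and the grasp point (between the pads) lies 11 mm behind it; z points along the fingers, y is the line along which they close (so a half turn about z gives the same grasp; the last joint's range is limited). The gripper opens to 87 mm and grips with 3 to 60 N. Pads are 19 mm wide; open, the fingers measure 117 mm over their backs; the gripper's body (75 mm by 190 mm) begins 51 mm behind the grasp point.
Start: joints at [65.151, 18.392, -4.016, 83.108, 1.295, 78.541, -3.26], TCP at [0.281, -0.586, 0.201] pointing down, gripper open.
Joint ranges: [-163.93, 163.93], [-17.29, 119.83], [-79.2, 71.16], [3.27, 140.29], [-89.18, 269.18], [5.43, 117.66], [-154.24, 154.24]. Speed limits (degrees/s): [147.25, 147.25, 180, 180, 180, 180, 180].

## Interface

Orientations are given as [roll, pitch, yaw] about the fixed x, y, z axes, in that order (R = Rz(yaw) Ry(pitch) Rx(roll)).
In Python, from cell import env, viewer gives the robot as it stands. The module is installed in compiled form; this text tells all that it offers.
- The arm moves only by the tool arm_command, never from a script. Its argument "series" is a list of rows, each a list of 2 entries, a list of its own where there are three numbers: the shift along the tool's x, y, z in mm, then the turn about the tool's z in rad. A call has exactly 5 rows; each row is the pose to reach, as a shift and turn from the pose commanded when the call began, along the tool's axes at that moment; what a row does not reach only later rows make up. A row lasts 1/10 s, in which the tool goes at most 50 mm and 8.59 degrees, less where a joint would pass 70% of its speed; a pose out of reach is approached as far as the arm can. A call with a gripper value outside its range is refused whole. "grip" is the gripper command: -1 is fully open, 1 is shut, values between are in proportion, set as the call begins (left out, the last holds). The fingers move at their own pace and stop on an object; "grip_force" is the grip in N (left out, the last holds). Time passes only in rows, so rows that repeat a pose let the fingers close, or fill a call up. It gives the time, the measured TCP pose, the force, the opening and the grip force at its end, in the units of the state.
- env.get_obs(): the state, without advancing time (a new reading comes with each control period).
- viewer.read_camera(name): name is "scene" or "top" or "wrist"; returns (picture, depth): 420x560x3 uint8, blue, green, red; 420x560 float32, m along the optical axis (not along the pixel's ray), 0 where there is no reading.
- viewer.calibration(name): a dict with "K" (3x3 intrinsics, pixels), "T" (4x4, takes a point from camera to world coordinates); the wrist camera has in their place "hand_eye" (4x4, takes a point from camera to tool coordinates, whose origin is the TCP and whose axes are the flange's). Camera axes: x right, y up, looking along -z (the intrinsics and any distortion apply to the point x, -y, -z); pixel columns grow to the right and rows downward; lengths in m; the calibration is good to about 2 mm. A picture is of the moment at which its call begins: read the wrist's pose just before it. calibration takes no time and is no camera call.
- env.sign_off(): hands the job in; it is judged then, once.
The state is a dict: "time_s": time; "qpos": joint angles; "joint_velocities": joint speeds; "effort": joint torques, N m; "tool_pos": TCP position; "tool_rot": TCP orientation; "force": force on the tool from outside, world axes, zero at the start; "wrist_torque": the same for the moment, N m; "grip_width": finger opening in m; "grasp_force": force on a finger pad.
Only numpy, scipy, OpenCV 4.12 (cv2) and the standard library are available. Lean on these libraries where they do the work, as an engineer would, in place of code of your own. Each camera call takes 0.05 s, during which the arm holds its last target. There are 200 camera calls.

## Task

Pull the top drawer of the cedar tool chest out to its stop and leave it out, then lift the round-faced shaping block out of it, stand it down on edge on the bench as it stood in the drawer, and let go. Take hold of it afresh another way so that you can lay it over onto its flat side under control, never letting it topple or fall, and leave it lying round face up in the middle of the leather pad. The hexagonal former and the file stay in the drawer, and everything else on the bench stays where it is.

Things in the scene. Friction and masses are not known exactly. Their poses are not given: they have to be found in the camera images.
- drawer (a joint): How far the chest's top drawer is pulled out, in m: 0 = shut, 0.165 = hard against its stop. It starts shut or up to 12 mm ajar, drags with about 3 N of friction (a little more when pulled fast) and stays where it is left; at the stop the pull suddenly stiffens. It opens along the direction in which the chest's front faces.
- chest: Cedar tool chest with brass corners, fixed; 260 mm deep (its x), 300 wide (y), 180 high. Origin: centre of its underside, z up. Its front (130 mm from the origin) faces its own -x: drawer on top, drop-front with a brass drop latch below (stays shut). Its top board (underside 168 mm up) covers the drawer: only what has been pulled out in front of the chest's front can be reached.
- drawer_handle (a point): Middle of the brass bar pull on the drawer front; moves with the drawer. Bar 10 mm thick, 110 mm long, along the chest's y, its axis 38 mm in front of the drawer front (33 mm free gap behind it), 150 mm above the bench, 30 mm below the chest's top. Two posts join it to the front 46 mm either side of the middle. Axes as the chest's: its -x is the way the drawer pulls out.
- drawer_lanes (a point): Middle of the floor of the drawer's middle lane, 96 mm above the bench; moves with the drawer, axes as the chest's. Three lanes run front to back, each 80 mm wide and 218 mm long, centres at y = -86, 0, +86 mm, parted by 6 mm boards. Boards, sides and back stand 60 mm above the floor. The drawer front is 12 mm thick; its outer face lies 121 mm to -x of this point, top edge 166 mm above the bench.
- block: Round-faced cedar shaping block, about 85 g. Its axes: x (44 mm thick) from the flat face at -22 mm to the crest of the round face at +22 mm; y along its 64 mm length, plain parallel ends at -32 and +32; z across its 60 mm width. Origin: middle of the narrow side it stands on in the drawer (z = 0). The round face bulges 10 mm (radius 50), so the narrow sides are 34 mm wide (x = -22 to +12).
- block_center (a point): Middle of the block, 30 mm along its z; axes as block. Height over the support: 30 mm on edge, 22 mm lying flat side down. It starts in the middle or +y lane, 70 to 95 mm behind the drawer's outer face, round face to the drawer front, length across: 16 mm in all to spare at its ends, over 35 mm free before it and 45 behind (to the chest, drawer at its stop), top level with the boards.
- pad_center (a point): Centre of the top of the dark leather forming pad, fixed flat on the bench: 210 mm (its x) by 240 mm (its y), its top 4 mm above the bench.
- former: Bystander in the other of those two lanes: dark walnut hexagonal former, 48 mm across corners, 58 mm high, standing; origin in the middle of its underside. Stays in the drawer.
- file: Bystander in the -y drawer lane: steel file with walnut handle, about 180 mm long, lying along the lane, about 24 mm thick; origin under its middle. Stays in the drawer.
- globe: Bystander: ruby glass lantern globe, open on top, 100 mm across the belly, 118 mm high; origin in the middle of its underside.
- lantern_frame: Bystander: empty hexagonal brass lantern frame, 132 mm across, 242 mm high with its ring; origin in the middle of its underside.
- scraper: Bystander: steel scraper with walnut grip, 220 mm long, 36 mm wide, 28 mm high, lying; origin under its middle, grip to its -x.
- rivet_cup: Bystander: copper cup of brass rivets, 72 mm across, 55 mm high; origin in the middle of its underside.
- hammer: Bystander: hand hammer lying on the bench, about 250 mm long.

How it is judged:
By the outcome, as a careful person would: the job done as asked, in the order asked, and still so for the second after the job is handed in, with the robot touching nothing.
It also fails if it takes over 66 s, if anything falls off the work surface, if the arm or the gripper's body presses on something with over 40 N, if the wrist force passes 120 N, or if a joint passes its speed limit or range.

## Working session

There is one attempt and no reset: what is moved stays moved. The work goes in short steps, Python scripts to look and compute and a tool call to move; the robot and the scene stay as the last step left them, time stands still between calls to the robot, and variables do not carry over. Pictures are saved under pics/ and viewed, at most 10 in all, crops included, and the job is handed in when it is done.

Besides the shell and the picture viewer there is one more tool, called after ">>>" as name(argument=value, ...), one argument or row to a line, values as JSON. arm_command: Moves the arm, as the interface text tells. Its arguments: {"type":"object","properties":{"series":{"type":"array"},"grip":{"type":"number"},"grip_force":{"type":"number"}},"required":["series"]}

```bash
mkdir -p pics
python3 - <<'E'
from cell import env, viewer
import cv2, numpy as np, pickle
o=env.get_obs(); print({k:np.round(v,3).tolist() for k,v in o.items()})
d={}
for n in ["scene","top"]:
    p,z=viewer.read_camera(n); c=viewer.calibration(n); d[n]=(p,z,c); cv2.imwrite(f"pics/{n}0.png",p)
    print(n,{k:np.round(v,3).tolist() if not isinstance(v,(str,int,float)) else v for k,v in c.items()})
print({k:np.round(v,3).tolist() for k,v in viewer.calibration("wrist").items()})
pickle.dump(d,open("v0.pkl","wb"))
E
```

```text
{'time_s': 0.0, 'qpos': [65.151, 18.441, -4.017, 83.175, 1.294, 78.541, -3.259], 'joint_velocities': [0.107, 0.041, 0.068, -0.042, -0.016, 0.032, 0.031], 'effort': [-0.001, -49.129, -0.404, -31.253, -0.064, 0.044, 0.0], 'tool_pos': [0.281, -0.585, 0.2], 'tool_rot': [-179.888, 0.005, 25.661], 'force': [0.308, -0.473, -0.253], 'wrist_torque': [-0.003, 0.023, -0.007], 'grasp_force': 0.0, 'grip_width': 0.087}
scene {'K': [[515.894, 0.0, 278.871], [0.0, 515.894, 221.681], [0.0, 0.0, 1.0]], 'T': [[-0.801, -0.415, 0.431, 1.107], [0.598, -0.553, 0.58, 0.792], [-0.002, 0.722, 0.692, 1.107], [0.0, 0.0, 0.0, 1.0]]}
top {'K': [[394.55, 0.0, 284.979], [0.0, 394.55, 208.75], [0.0, 0.0, 1.0]], 'T': [[0.028, 0.997, -0.078, 0.434], [-0.999, 0.026, -0.029, -0.054], [-0.027, 0.079, 0.997, 1.076], [0.0, 0.0, 0.0, 1.0]]}
{'K': [[295.714, 0.0, 280.637], [0.0, 295.714, 209.638], [0.0, 0.0, 1.0]], 'hand_eye': [[0.001, 0.968, 0.251, 0.068], [1.0, -0.001, -0.0, -0.001], [-0.0, 0.251, -0.968, -0.184], [0.0, 0.0, 0.0, 1.0]]}
```

View pics/scene0.png

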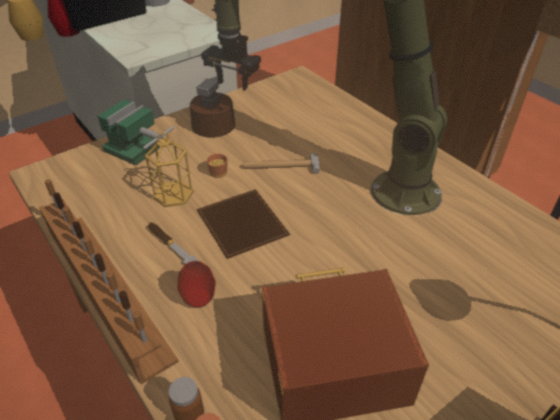

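View pics/top0.png

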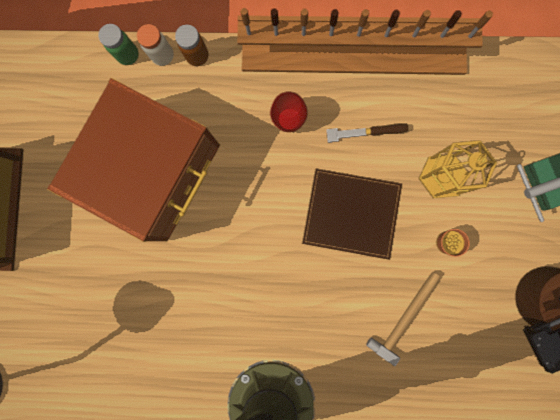

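The scene and top views show the chest at the top's left (about 135,160), with its front facing lower right and its handle at about (190,192). The pad is at (353,213), the globe at (289,112) and the hammer at (405,318).

```bash
cat > h.py <<'E'
import numpy as np, cv2, pickle
from scipy.spatial.transform import Rotation as Rn
def cloud(z,K,T):
    v,u=np.mgrid[:z.shape[0],:z.shape[1]]
    P=np.stack([(u-K[0,2])/K[0,0]*z,-(v-K[1,2])/K[1,1]*z,-z],-1)
    return P@T[:3,:3].T+T[:3,3]
def ray(uv,K,T,h):
    uv=np.atleast_2d(uv).astype(float)
    d=np.stack([(uv[:,0]-K[0,2])/K[0,0],-(uv[:,1]-K[1,2])/K[1,1],-np.ones(len(uv))],-1)@T[:3,:3].T
    return T[:3,3]+d*((h-T[2,3])/d[:,2])[:,None]
def toolT(o):
    T=np.eye(4);T[:3,:3]=Rn.from_euler('xyz',o['tool_rot'],degrees=True).as_matrix();T[:3,3]=o['tool_pos'];return T
E
python3 - <<'E'
from h import *
d=pickle.load(open("v0.pkl","rb"))
p,z,c=d["top"];K,T=np.array(c["K"]),np.array(c["T"]);W=cloud(z,K,T)
print("dist",[k for k in c], "bench z",np.median(W[300:340,180:240,2]))
m=((abs(W[...,2]-.18)<.012)&(z>0)).astype(np.uint8); m[:,250:]=0; m[:,:30]=0
n,l,s,ce=cv2.connectedComponentsWithStats(m);i=1+np.argmax(s[1:,4]);
P=W[l==i][:,:2].astype(np.float32);r=cv2.minAreaRect(P);print("chest top",r,cv2.boxPoints(r),np.median(W[l==i][:,2]))
q=cv2.boxPoints(cv2.minAreaRect(np.argwhere(l==i)[:,::-1].astype(np.float32)));print(q,ray(q,K,T,.18))
hsv=cv2.cvtColor(p,cv2.COLOR_BGR2HSV)
m=((p.max(2)<75)).astype(np.uint8)[160:265,295:410];n,l,s,ce=cv2.connectedComponentsWithStats(m);i=1+np.argmax(s[1:,4])
q=cv2.boxPoints(cv2.minAreaRect(np.argwhere(l==i)[:,::-1].astype(np.float32)))+[295,160];Q=ray(q,K,T,.004);print("pad",q,Q,Q.mean(0),np.linalg.norm(np.diff(Q,axis=0),axis=1))
m=cv2.inRange(hsv,(20,110,120),(35,255,255))[160:225,170:215];a=np.argwhere(m>0)[:,::-1]+[170,160]
print("handle n",len(a)); r=cv2.minAreaRect(a.astype(np.float32));q=cv2.boxPoints(r);print(q,ray(q,K,T,.155),ray([r[0]],K,T,.155))
w=W[a[:,1],a[:,0]];print(w[::15])
E
```

```text
dist ['K', 'T'] bench z 0.0006697193144508118
chest top ((0.6141325235366821, 0.34584662318229675), (0.26357144117355347, 0.30232617259025574), 63.612152099609375) [[0.4201482  0.29497588]
 [0.6909738  0.16060847]
 [0.80811685 0.39671737]
 [0.5372912  0.5310848 ]] 0.18063867978044923
[[ 46.021107 188.54124 ]
 [110.33554   73.45223 ]
 [207.92026  127.98485 ]
 [143.60582  243.07385 ]] [[0.53689966 0.52971197 0.18      ]
 [0.815264   0.39560765 0.18      ]
 [0.68816261 0.15705816 0.18      ]
 [0.41709702 0.29323976 0.18      ]]
pad [[306.30873108 240.58387756]
 [318.33893585 172.41274929]
 [398.20468903 186.50671387]
 [386.17448425 254.67784119]] [[ 0.43304646 -0.08273562  0.004     ]
 [ 0.62015806 -0.11122548  0.004     ]
 [ 0.58652456 -0.32865199  0.004     ]
 [ 0.40137127 -0.29765302  0.004     ]] [ 0.51027509 -0.20506653  0.004     ] [0.18926812 0.2200125  0.18773032]
handle n 204
[[163.78978 213.98701]
 [201.24574 156.91124]
 [214.00206 165.28258]
 [176.5461  222.35835]] [[0.48630199 0.25868889 0.155     ]
 [0.6247363  0.17587514 0.155     ]
 [0.60527504 0.14448733 0.155     ]
 [0.46736917 0.22736729 0.155     ]] [[0.54559954 0.20176951 0.155     ]]
[[0.63817645 0.18657847 0.02477068]
 [0.58647853 0.19279404 0.1499542 ]
 [0.58424115 0.17304804 0.15166942]
 [0.57661469 0.17453971 0.15401067]
 [0.56449735 0.1811958  0.15387781]
 [0.55233641 0.1852186  0.15466292]
 [0.54258831 0.19183446 0.15501048]
 [0.53286734 0.1959278  0.15583528]
 [0.52349066 0.1983502  0.15403898]
 [0.51066821 0.23596754 0.15381288]
 [0.50646799 0.20905785 0.15544963]
 [0.50129337 0.22015003 0.15732374]
 [0.49666688 0.2150411  0.15778674]
 [0.48722853 0.21716776 0.15704428]]
```

Run:
```python
from h import *
d=pickle.load(open("v0.pkl","rb"))
a=np.radians(63.6);ex=np.array([np.cos(a),np.sin(a)]);ey=np.array([-ex[1],ex[0]])
for n,roi in (("top",(160,225,170,225)),("scene",(255,295,285,355))):
    p,z,c=d[n];K,T=np.array(c["K"]),np.array(c["T"]);W=cloud(z,K,T)
    hsv=cv2.cvtColor(p,cv2.COLOR_BGR2HSV);m=cv2.inRange(hsv,(18,100,100),(38,255,255))>0
    k=np.zeros_like(m);k[roi[0]:roi[1],roi[2]:roi[3]]=1
    P=W[m&k&(abs(W[...,2]-.152)<.01)];D=P[:,:2]-[.614,.346]
    x=D@ex;y=D@ey;s=x<np.percentile(x,60)
    print(n,len(P),"x pct",np.percentile(x,[5,25,50,75,95]),"y",np.percentile(y,[2,98]),"z",np.median(P[:,2]))
    b=abs(x-np.median(x))<.008; print("yaw of bar",np.degrees(np.arctan2(*np.polyfit(y[b],x[b],1)[:1],1)))
p,z,c=d["top"];W=cloud(z,np.array(c["K"]),np.array(c["T"]))
for nm,u,v in [("globe",289,112),("cup",453,242),("hammer end",437,275),("hammerhead",383,350),("free",480,330),("pot",520,295),("frame",455,170),("scr",330,135)]: print(nm,W[v,u])
```

```text
top 315 x pct [-0.17421414 -0.17178417 -0.16827999 -0.15852424 -0.13638815] y [-0.05658439  0.05632568] z 0.1545999966843865
yaw of bar 0.04822596027290143
scene 179 x pct [-0.17040138 -0.16772381 -0.16586069 -0.16355165 -0.15771536] y [-0.05584999  0.0554748 ] z 0.15470328174464298
yaw of bar 0.6497659645097315
globe [ 0.78828408 -0.02617497  0.0029371 ]
cup [ 0.44009376 -0.46155512  0.03854612]
hammer end [ 0.35292391 -0.42583175  0.0230019 ]
hammerhead [ 0.15768454 -0.28609903  0.02769783]
free [ 0.21057769 -0.54656403 -0.00140724]
pot [ 0.30856717 -0.63628639  0.02725328]
frame [ 0.63418394 -0.47881478  0.01069883]
scr [ 0.72258822 -0.14031718  0.01361247]
```

>>> arm_command(
  series=[
    [[28.5, -29.6, -3], -0.149],
    [[57, -59.1, -6], -0.298],
    [[85.5, -88.7, -9], -0.447],
    [[114, -118.2, -12], -0.595],
    [[142.6, -147.8, -15], -0.744],
  ],
  grip=0.13,
  grip_force=20,
)

```text
time_s: 0.6
tool_pos: [0.3461, -0.3891, 0.2156]
tool_rot: [-180.0, -0.0, 68.6]
force: [0.4, -0.1, 0.2]
grip_width: 0.0548
grasp_force: 0.0
```

>>> arm_command(
  series=[
    [[41, -2.4, -3], -0.149],
    [[82, -4.9, -6], -0.298],
    [[123, -7.3, -9], -0.447],
    [[164, -9.8, -12], -0.595],
    [[205, -12.2, -15], -0.744],
  ],
)

```text
time_s: 1.1
tool_pos: [0.4105, -0.1943, 0.2308]
tool_rot: [-180.0, 0.0, 111.3]
force: [0.9, -0.2, 0.6]
grip_width: 0.0376
grasp_force: 0.0
```

>>> arm_command(
  series=[
    [[31.8, 26, -3], -0.149],
    [[63.6, 52, -6], -0.298],
    [[95.4, 78, -9], -0.447],
    [[127.2, 104, -12], -0.595],
    [[159, 130, -15], -0.744],
  ],
)

```text
time_s: 1.6
tool_pos: [0.4751, 0.0005, 0.2459]
tool_rot: [-180.0, 0.0, 153.9]
force: [1.0, -0.8, 0.0]
grip_width: 0.0379
grasp_force: 0.0
```

>>> arm_command(
  series=[
    [[5.6, 40.6, 0], 0.001],
    [[11.2, 81.2, 0], 0.002],
    [[16.8, 121.8, 0], 0.003],
    [[22.4, 162.4, 0], 0.004],
    [[28, 203, 0], 0.005],
  ],
)

```text
time_s: 2.1
tool_pos: [0.5408, 0.1943, 0.2456]
tool_rot: [-180.0, 0.0, 153.2]
force: [0.5, -1.1, -0.1]
grip_width: 0.0378
grasp_force: 0.0
```

```bash
cat >> h.py <<'E'
def wrist(env,viewer,name=None):
    o=env.get_obs();p,z=viewer.read_camera("wrist");c=viewer.calibration("wrist")
    if name: cv2.imwrite(f"pics/{name}.png",p)
    return o,p,z,np.array(c["K"]),toolT(o)@np.array(c["hand_eye"])
def shift(o,tgt,yaw=None):
    T=toolT(o);s=T[:3,:3].T@(np.array(tgt)-T[:3,3])*1000
    t=0 if yaw is None else -((yaw-o['tool_rot'][2]+180)%360-180)
    print("shift mm",s.round(1),"turn rad",round(np.radians(t),3))
E
python3 - <<'E'
from h import *
from cell import env,viewer
o,p,z,K,T=wrist(env,viewer,"w1");print(o['tool_pos'],o['tool_rot'],o['force'])
W=cloud(z,K,T);m=(abs(W[...,2]-.153)<.008)&(z>0)
hsv=cv2.cvtColor(p,cv2.COLOR_BGR2HSV);m&=cv2.inRange(hsv,(18,100,80),(38,255,255))>0
P=W[m];a=np.radians(63.6);ex=np.array([np.cos(a),np.sin(a)]);ey=np.array([-ex[1],ex[0]])
D=P[:,:2]-[.614,.346];x,y=D@ex,D@ey
print(len(P),np.percentile(x,[2,25,50,75,98]),np.percentile(y,[1,99]),np.median(P[:,2]))
E
```

```text
[0.54081046 0.19431653 0.24564608] [-1.79973146e+02  4.02332491e-03  1.53209262e+02] [ 0.46333754 -1.06148601 -0.12885531]
1485 [-0.17332817 -0.17054111 -0.16753088 -0.16182978 -0.13794628] [-0.05336774  0.05890709] 0.15452803356014638
```

View pics/w1.png

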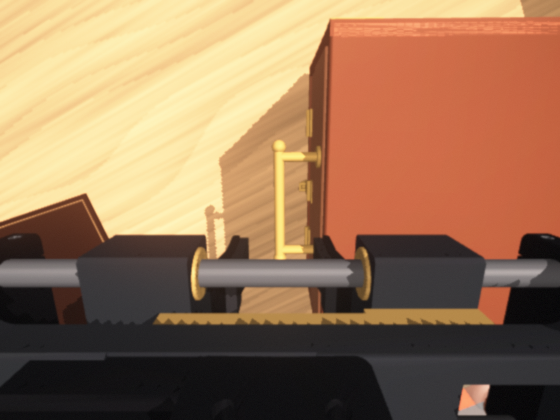

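The wrist view shows the bar pull at x≈280, rows 145–255, centred between the fingers (240 and 320), with clear space behind it. I'll descend and grip.

>>> arm_command(
  series=[
    [[0, 0, 21], -0.003],
    [[0, 0, 42], -0.007],
    [[0, 0, 63], -0.007],
    [[0, 0, 84], -0.007],
    [[0, 0, 106], -0.007],
  ],
)

```text
time_s: 2.65
tool_pos: [0.5402, 0.1928, 0.1388]
tool_rot: [-180.0, -0.0, 153.7]
force: [0.1, 0.1, -0.3]
grip_width: 0.0378
grasp_force: 0.0
```

>>> arm_command(
  series=[
    [[0, 0, 0], 0],
    [[0, 0, 0], 0],
    [[0, 0, 0], 0],
    [[0, 0, 0], 0],
    [[0, 0, 0], 0],
  ],
  grip=1,
  grip_force=25,
)

```text
time_s: 3.15
tool_pos: [0.5411, 0.1933, 0.1409]
tool_rot: [180.0, 0.1, 153.7]
force: [0.9, -0.2, 0.5]
grip_width: 0.0066
grasp_force: 0.0
```

>>> arm_command(
  series=[
    [[0, -5, 0], 0],
    [[0, -12, 0], 0],
    [[0, -20, 0], 0],
    [[0, -28, 0], 0],
    [[0, -36, 0], 0],
  ],
)

```text
time_s: 3.65
tool_pos: [0.5242, 0.1599, 0.1399]
tool_rot: [-180.0, 0.0, 153.6]
force: [-0.4, -0.4, -0.9]
grip_width: 0.0004
grasp_force: 0.0
```

>>> arm_command(
  series=[
    [[0, -10, 0], 0],
    [[0, -20, 0], 0],
    [[0, -30, 0], 0],
    [[0, -40, 0], 0],
    [[0, -50, 0], 0],
  ],
)

```text
time_s: 4.15
tool_pos: [0.502, 0.1152, 0.1399]
tool_rot: [-180.0, 0.0, 153.6]
force: [0.4, -0.2, -0.3]
grip_width: 0.0005
grasp_force: 0.0
```

>>> arm_command(
  series=[
    [[0, -10, 0], 0],
    [[0, -20, 0], 0],
    [[0, -30, 0], 0],
    [[0, -40, 0], 0],
    [[0, -50, 0], 0],
  ],
)

```text
time_s: 4.65
tool_pos: [0.4798, 0.0705, 0.1399]
tool_rot: [-180.0, 0.0, 153.7]
force: [1.1, 0.1, 0.6]
grip_width: 0.0005
grasp_force: 0.0
```

Run:
```python
from h import *
from cell import env,viewer
o,p,z,K,T=wrist(env,viewer,"w2");print(o['tool_pos'],o['tool_rot'],o['force'])
pt,zt=viewer.read_camera("top");c=viewer.calibration("top")
a=np.radians(63.6);ex=np.array([np.cos(a),np.sin(a)]);ey=np.array([-ex[1],ex[0]])
for n,p_,z_,K_,T_ in (("w",p,z,K,T),("t",pt,zt,np.array(c["K"]),np.array(c["T"]))):
    W=cloud(z_,K_,T_);D=W[...,:2]-[.614,.346];X,Y=D@ex,D@ey
    m=(abs(W[...,2]-.153)<.008)&(z_>0)&(abs(Y)<.08)&(X<-.1)&(X>-.4)
    m&=cv2.inRange(cv2.cvtColor(p_,cv2.COLOR_BGR2HSV),(18,100,80),(38,255,255))>0
    print(n,m.sum(),np.percentile(X[m],[2,25,50,75,98]) if m.any() else 0)
cv2.imwrite("pics/c2.png",np.hstack([cv2.resize(p,(400,300)),cv2.resize(pt[80:290,40:320],(400,300))]))
```

```text
[0.47980474 0.07053861 0.13994035] [-1.79996187e+02  5.26418259e-03  1.53659396e+02] [1.13152562 0.07908917 0.57479476]
w 2824 [-0.17455722 -0.17249641 -0.17033819 -0.16697572 -0.14880661]
t 94 [-0.17444932 -0.16768437 -0.1568697  -0.14103108 -0.13318735]
```

View pics/c2.png

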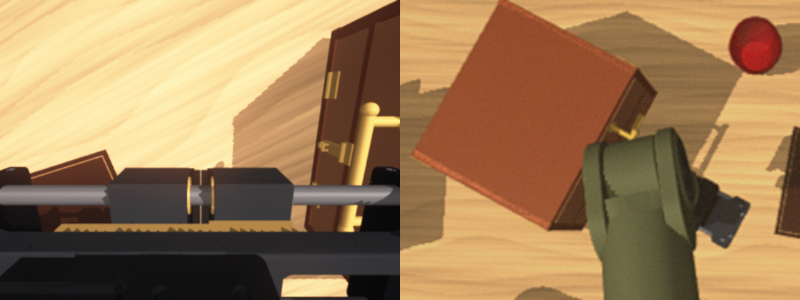

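The picture shows the drawer still shut and the fingers closed on nothing, with the bar now at right (370,180 in the left half). I'll measure the fingertips in the tool frame.

Run:
```python
from h import *
from cell import env,viewer
o,p,z,K,T=wrist(env,viewer)
H=np.array(viewer.calibration("wrist")["hand_eye"])
C=cloud(z,K,H)
for v in range(225,330,8): print(v,[tuple((C[v,u]*1000).round().astype(int)) if z[v,u]>0 else 0 for u in (262,274,280,290,300)])
```

```text
225 [(np.int64(-34), np.int64(-21), np.int64(140)), (np.int64(-34), np.int64(-7), np.int64(140)), (np.int64(-34), np.int64(0), np.int64(140)), (np.int64(-34), np.int64(11), np.int64(141)), (np.int64(-33), np.int64(23), np.int64(139))]
233 [(np.int64(-43), np.int64(-21), np.int64(140)), (np.int64(-43), np.int64(-7), np.int64(139)), (np.int64(-43), np.int64(0), np.int64(139)), (np.int64(-44), np.int64(11), np.int64(141)), (np.int64(-43), np.int64(23), np.int64(140))]
241 [(np.int64(38), np.int64(-5), np.int64(-103)), (np.int64(10), np.int64(-3), np.int64(-29)), (np.int64(10), np.int64(0), np.int64(-28)), (np.int64(12), np.int64(6), np.int64(-32)), (np.int64(38), np.int64(6), np.int64(-103))]
249 [(np.int64(38), np.int64(-5), np.int64(-108)), (np.int64(10), np.int64(-3), np.int64(-40)), (np.int64(10), np.int64(0), np.int64(-40)), (np.int64(10), np.int64(5), np.int64(-40)), (np.int64(38), np.int64(6), np.int64(-109))]
257 [(np.int64(36), np.int64(-4), np.int64(-110)), (np.int64(10), np.int64(-3), np.int64(-50)), (np.int64(8), np.int64(0), np.int64(-45)), (np.int64(10), np.int64(5), np.in
[... 1429 characters left out ...]
5))]
313 [(np.int64(25), np.int64(-4), np.int64(-118)), (np.int64(24), np.int64(-1), np.int64(-117)), (np.int64(25), np.int64(0), np.int64(-118)), (np.int64(24), np.int64(3), np.int64(-118)), (np.int64(24), np.int64(6), np.int64(-118))]
321 [(np.int64(24), np.int64(-4), np.int64(-121)), (np.int64(24), np.int64(-1), np.int64(-121)), (np.int64(24), np.int64(0), np.int64(-120)), (np.int64(24), np.int64(3), np.int64(-121)), (np.int64(25), np.int64(5), np.int64(-121))]
329 [(np.int64(26), np.int64(-4), np.int64(-126)), (np.int64(27), np.int64(-1), np.int64(-127)), (np.int64(26), np.int64(0), np.int64(-127)), (np.int64(26), np.int64(3), np.int64(-126)), (np.int64(27), np.int64(5), np.int64(-127))]
```

Run:
```python
from h import *
from cell import env,viewer
o,p,z,K,T=wrist(env,viewer)
H=np.array(viewer.calibration("wrist")["hand_eye"])
C=cloud(z,K,H)
for v in range(233,262,2): print(v,*[str((C[v,u]*1000).round().astype(int).tolist()) for u in range(264,300,4)])
cv2.imwrite("pics/w3.png",cv2.resize(p[215:300,220:340],None,fx=6,fy=6))
```

```text
233 [-43, -19, 140] [-43, -14, 141] [-43, -9, 139] [-43, -5, 140] [-43, 0, 140] [-43, 4, 140] [-43, 9, 139] [-43, 14, 140] [-43, 18, 141]
235 [38, -5, -98] [12, -7, -22] [-46, -9, 140] [-46, -5, 140] [-46, 0, 140] [-45, 4, 139] [-46, 9, 140] [11, 7, -21] [-45, 18, 140]
237 [38, -4, -100] [12, -7, -26] [-48, -9, 140] [-48, -5, 139] [-48, 0, 140] [-48, 4, 141] [-48, 9, 140] [12, 7, -26] [12, 9, -27]
239 [38, -4, -100] [12, -6, -29] [10, -4, -25] [10, -2, -24] [10, 0, -25] [10, 2, -25] [10, 5, -25] [12, 7, -29] [11, 9, -28]
241 [37, -4, -101] [12, -6, -32] [10, -4, -27] [10, -2, -29] [10, 0, -28] [69, 1, -184] [10, 5, -29] [11, 7, -32] [12, 9, -32]
243 [36, -4, -99] [11, -6, -34] [10, -4, -32] [10, -2, -31] [10, 0, -31] [10, 2, -31] [10, 5, -30] [12, 7, -36] [12, 9, -35]
245 [69, 1, -184] [12, -6, -38] [10, -4, -34] [10, -2, -33] [10, 0, -34] [10, 2, -35] [10, 5, -34] [12, 7, -39] [12, 9, -38]
247 [38, -4, -106] [12, -6, -41] [10, -4, -37] [10, -2, -36] [10, 0, -36] [10, 2, -37] [10, 4, -37] [12, 6, -41] [37, 5, -105]
249 [37, -4, -106] [12, -6, -44] [10, -4, -40] [10, -2, -40] [10, 0, -39] [10, 2, -40] [10, 4, -40] [11, 6, -43] [37, 5, -106]
251 [37, -4, -108] [12, -6, -46] [10, -4, -43] [10, -2, -42] [11, 0, -44] [10, 2, -43] [10, 4, -43] [11, 6, -45] [37, 5, -107]
253 [37, -4, -109] [12, -6, -50] [10, -4, -45] [10, -2, -45] [10, 0, -45] [10, 2, -44] [10, 4, -46] [12, 6, -49] [37, 5, -108]
255 [37, -4, -109] [12, -5, -52] [10, -4, -48] [10, -2, -48] [9, 0, -46] [10, 2, -48] [10, 4, -48] [10, 6, -49] [36, 5, -107]
257 [36, -4, -109] [12, -5, -55] [10, -4, -51] [10, -2, -51] [8, 0, -46] [10, 2, -50] [10, 4, -50] [10, 6, -51] [36, 5, -109]
259 [35, -4, -110] [34, -3, -105] [33, -2, -105] [33, -1, -105] [34, 0, -105] [33, 2, -105] [33, 3, -105] [33, 4, -104] [35, 5, -109]
261 [35, -4, -110] [33, -3, -106] [34, -2, -107] [33, -1, -106] [33, 0, -106] [33, 2, -106] [33, 3, -106] [33, 4, -106] [35, 5, -111]
```

View pics/w3.png

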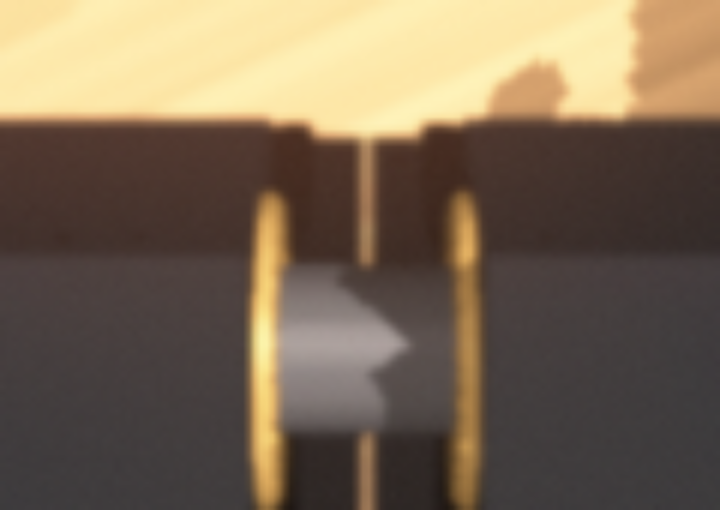

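The fingertips sit about 21 mm behind the reported TCP, where the text puts them 8 mm ahead, so they closed above the bar. I'll check this by touching the free bench lightly.

>>> arm_command(
  series=[
    [[0, 0, 30], 0],
    [[0, 0, 60], 0],
    [[0, 0, 90], 0],
    [[0, 0, 120], 0],
    [[0, 0, 140], 0],
  ],
)

```text
time_s: 5.35
tool_pos: [0.4792, 0.072, -0.0021]
tool_rot: [-180.0, -0.1, 153.7]
force: [-0.9, -1.0, 0.9]
grip_width: 0.0008
grasp_force: 0.0
```

>>> arm_command(
  series=[
    [[0, 0, 3], 0],
    [[0, 0, 6], 0],
    [[0, 0, 9], 0],
    [[0, 0, 12], 0],
    [[0, 0, 14], 0],
  ],
)

```text
time_s: 5.85
tool_pos: [0.4809, 0.0712, -0.0135]
tool_rot: [180.0, 0.1, 153.6]
force: [0.1, 0.5, 0.4]
grip_width: 0.0004
grasp_force: 0.0
```

>>> arm_command(
  series=[
    [[0, 0, 1], 0],
    [[0, 0, 2], 0],
    [[0, 0, 3], 0],
    [[0, 0, 3], 0],
    [[0, 0, 3], 0],
  ],
)

```text
time_s: 6.35
tool_pos: [0.4802, 0.0712, -0.017]
tool_rot: [-180.0, 0.0, 153.7]
force: [0.8, 0.0, -0.0]
grip_width: 0.0007
grasp_force: 0.0
```

>>> arm_command(
  series=[
    [[0, 0, 0.5], 0],
    [[0, 0, 1], 0],
    [[0, 0, 1.5], 0],
    [[0, 0, 2], 0],
    [[0, 0, 2], 0],
  ],
)

```text
time_s: 6.85
tool_pos: [0.4801, 0.0712, -0.0191]
tool_rot: [-180.0, -0.0, 153.7]
force: [0.1, 0.3, -0.4]
grip_width: 0.0003
grasp_force: 0.0
```

>>> arm_command(
  series=[
    [[0, 0, 0.5], 0],
    [[0, 0, 1], 0],
    [[0, 0, 1.5], 0],
    [[0, 0, 1.5], 0],
    [[0, 0, 1.5], 0],
  ],
)

```text
time_s: 7.35
tool_pos: [0.4802, 0.0712, -0.0206]
tool_rot: [-180.0, 0.0, 153.7]
force: [0.2, -0.4, 0.7]
grip_width: 0.0003
grasp_force: 0.0
```

>>> arm_command(
  series=[
    [[0, 0, 0.5], 0],
    [[0, 0, 1], 0],
    [[0, 0, 1.5], 0],
    [[0, 0, 1.5], 0],
    [[0, 0, 1.5], 0],
  ],
)

```text
time_s: 7.85
tool_pos: [0.4803, 0.0712, -0.0212]
tool_rot: [-179.9, 0.0, 153.7]
force: [-3.1, -0.8, 9.5]
grip_width: 0.0006
grasp_force: 4.7
```

>>> arm_command(
  series=[
    [[0, 0, 0.5], 0],
    [[0, 0, 1], 0],
    [[0, 0, 1.5], 0],
    [[0, 0, 1.5], 0],
    [[0, 0, 1.5], 0],
  ],
)

```text
time_s: 8.35
tool_pos: [0.4803, 0.0712, -0.0213]
tool_rot: [-179.9, 0.0, 153.7]
force: [-9.6, -2.1, 23.5]
grip_width: 0.0005
grasp_force: 12.0
```

The touch is at reported z = -0.021, so for a grasp at height g I command TCP z = g - 0.040. I'll go back to the handle.

>>> arm_command(
  series=[
    [[0, 0, -45], 0],
    [[0, 0, -90], 0],
    [[0, 0, -135], 0],
    [[0, 0, -180], 0],
    [[0, 0, -218], 0],
  ],
  grip=0.13,
)

```text
time_s: 8.85
tool_pos: [0.4805, 0.0715, 0.197]
tool_rot: [180.0, 0.1, 153.7]
force: [0.4, -0.5, -0.1]
grip_width: 0.032
grasp_force: 0.0
```

>>> arm_command(
  series=[
    [[0, 28, 0], 0],
    [[1, 56, 0], 0],
    [[1, 84, 0], 0],
    [[2, 112, 0], 0],
    [[2, 137, 0], 0],
  ],
)

```text
time_s: 9.35
tool_pos: [0.5395, 0.1962, 0.1943]
tool_rot: [180.0, -0.0, 153.7]
force: [0.8, 0.1, 0.2]
grip_width: 0.0376
grasp_force: 0.0
```

>>> arm_command(
  series=[
    [[0, 0, 16], 0],
    [[0, 0, 34], 0],
    [[0, 0, 51], 0],
    [[0, 0, 68], 0],
    [[0, 0, 85], 0],
  ],
)

```text
time_s: 9.85
tool_pos: [0.5387, 0.1939, 0.1079]
tool_rot: [-179.9, -0.0, 153.6]
force: [-0.6, 0.7, 0.5]
grip_width: 0.0377
grasp_force: 0.0
```

>>> arm_command(
  series=[
    [[0, 0, 0], 0],
    [[0, 0, 0], 0],
    [[0, 0, 0], 0],
    [[0, 0, 0], 0],
    [[0, 0, 0], 0],
  ],
  grip=1,
  grip_force=25,
)

```text
time_s: 10.35
tool_pos: [0.5395, 0.1944, 0.1102]
tool_rot: [-180.0, 0.1, 153.6]
force: [-1.5, -1.9, 4.0]
grip_width: 0.0092
grasp_force: 25.0
```

>>> arm_command(
  series=[
    [[0, -5, 0], 0],
    [[0, -13, 0], 0],
    [[0, -23, 0], 0],
    [[0, -33, 0], 0],
    [[0, -43, 0], 0],
  ],
)

```text
time_s: 10.85
tool_pos: [0.5205, 0.1562, 0.1102]
tool_rot: [179.9, 0.1, 153.7]
force: [3.1, 3.6, 4.4]
grip_width: 0.0091
grasp_force: 25.0
```

>>> arm_command(
  series=[
    [[0, -11, 0], 0],
    [[0, -22, 0], 0],
    [[0, -33, 0], 0],
    [[0, -44, 0], 0],
    [[0, -55, 0], 0],
  ],
)

```text
time_s: 11.35
tool_pos: [0.4959, 0.1065, 0.1102]
tool_rot: [180.0, 0.1, 153.6]
force: [2.9, 3.3, 6.1]
grip_width: 0.0089
grasp_force: 25.0
```

>>> arm_command(
  series=[
    [[0, -11, 0], 0],
    [[0, -22, 0], 0],
    [[0, -33, 0], 0],
    [[0, -44, 0], 0],
    [[0, -53, 0], 0],
  ],
)

```text
time_s: 11.85
tool_pos: [0.4722, 0.0588, 0.1102]
tool_rot: [180.0, 0.1, 153.6]
force: [2.4, 2.2, 4.8]
grip_width: 0.009
grasp_force: 25.0
```

>>> arm_command(
  series=[
    [[0, -2.5, 0], 0],
    [[0, -5, 0], 0],
    [[0, -7.5, 0], 0],
    [[0, -10, 0], 0],
    [[0, -12, 0], 0],
  ],
)

```text
time_s: 12.35
tool_pos: [0.467, 0.0482, 0.1101]
tool_rot: [180.0, 0.1, 153.6]
force: [2.1, 2.4, 5.8]
grip_width: 0.0089
grasp_force: 25.0
```

>>> arm_command(
  series=[
    [[0, -0.7, 0], 0],
    [[0, -1.4, 0], 0],
    [[0, -2, 0], 0],
    [[0, -2.5, 0], 0],
    [[0, -2.5, 0], 0],
  ],
)

```text
time_s: 12.85
tool_pos: [0.4664, 0.047, 0.1102]
tool_rot: [179.9, 0.1, 153.6]
force: [4.1, 3.9, 5.1]
grip_width: 0.0089
grasp_force: 25.0
```

>>> arm_command(
  series=[
    [[0, -0.5, 0], 0],
    [[0, -1, 0], 0],
    [[0, -1.5, 0], 0],
    [[0, -1.5, 0], 0],
    [[0, -1.5, 0], 0],
  ],
)

```text
time_s: 13.35
tool_pos: [0.4665, 0.0471, 0.1102]
tool_rot: [179.7, 0.1, 153.7]
force: [6.8, 6.0, 1.9]
grip_width: 0.009
grasp_force: 25.0
```

>>> arm_command(
  series=[
    [[0, 3, 0], 0],
    [[0, 3, 0], 0],
    [[0, 3, 0], 0],
    [[0, 3, 0], 0],
    [[0, 3, 0], 0],
  ],
  grip=0.13,
)

```text
time_s: 13.85
tool_pos: [0.4657, 0.0474, 0.109]
tool_rot: [-179.9, -0.1, 153.6]
force: [-1.0, -0.6, 0.7]
grip_width: 0.0357
grasp_force: 0.0
```

>>> arm_command(
  series=[
    [[0, 0, -30], 0],
    [[0, 0, -65], 0],
    [[0, 0, -100], 0],
    [[0, 0, -140], 0],
    [[0, 0, -180], 0],
  ],
)

```text
time_s: 14.35
tool_pos: [0.4658, 0.0478, 0.2908]
tool_rot: [-180.0, -0.0, 153.7]
force: [0.2, 0.1, -0.1]
grip_width: 0.0379
grasp_force: 0.0
```

>>> arm_command(
  series=[
    [[0, 25, 0], 0],
    [[0, 50, 0], 0],
    [[0, 75, 0], 0],
    [[0, 100, 0], 0],
    [[0, 120, 0], 0],
  ],
  grip=-0.6,
)

```text
time_s: 14.85
tool_pos: [0.5198, 0.1566, 0.2892]
tool_rot: [-180.0, -0.0, 153.7]
force: [-1.0, -0.3, -0.5]
grip_width: 0.0664
grasp_force: 0.0
```

Run:
```python
from h import *
from cell import env,viewer
o,p,z,K,T=wrist(env,viewer,"w4");print(o['tool_pos'],o['tool_rot'],o['force'])
pickle.dump((o,p,z,K,T),open("w4.pkl","wb"))
pt,zt=viewer.read_camera("top");pickle.dump((pt,zt),open("t4.pkl","wb"))
c=viewer.calibration("top")
a=np.radians(63.6);ex=np.array([np.cos(a),np.sin(a)]);ey=np.array([-ex[1],ex[0]])
W=cloud(z,K,T);D=W[...,:2]-[.614,.346];X,Y=D@ex,D@ey
m=(abs(W[...,2]-.156)<.006)&(z>0)&(X<-.14)
print("boards etc",m.sum(),np.percentile(X[m],[1,99]),np.percentile(Y[m],[1,99]))
```

```text
[0.51982391 0.15655519 0.28922713] [-1.79992654e+02 -3.10155425e-02  1.53682004e+02] [-0.9585255  -0.33897283 -0.49192548]
boards etc 9537 [-0.33602196 -0.14365934] [-0.1332221   0.13263574]
```

View pics/w4.png

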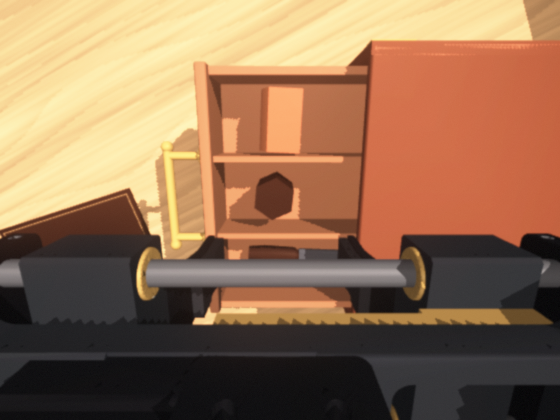

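The wrist view shows the block in the +y lane (pixels 263–302 × 88–153), the hexagonal former in the middle lane at (275,195) and the file in the -y lane (275,255).

Run:
```python
from h import *
o,p,z,K,T=pickle.load(open("w4.pkl","rb"))
a=np.radians(63.6);R=np.array([[np.cos(a),np.sin(a)],[-np.sin(a),np.cos(a)]]);O=np.array([.614,.346])
W=cloud(z,K,T);D=(W[...,:2]-O)@R.T
m=((abs(W[...,2]-.156)<.005)&(D[...,1]>.044)&(D[...,1]<.128)&(D[...,0]<-.145)&(D[...,0]>-.283)&(z>0)).astype(np.uint8)
m=cv2.morphologyEx(m,cv2.MORPH_OPEN,np.ones((3,3)))
n,l,s,c=cv2.connectedComponentsWithStats(m);print(s[1:])
i=1+np.argmin([np.hypot(*(np.array(q)-[282,120])) for q in c[1:]])
P=D[l==i].astype(np.float32);r=cv2.minAreaRect(P);print(r,np.percentile(P,[1,50,99],axis=0),np.median(W[l==i][:,2]))
zt=W[l==i];cc=np.array(r[0]);print("top face centre world",O+cc@R)
# drawer front & side boards for reference
mm=(abs(W[...,2]-.163)<.006)&(D[...,0]<-.27)&(D[...,0]>-.32);print("front",np.percentile(D[mm],[1,99],axis=0))
```

```text
[[ 209   71   53    5  174]
 [ 263   72   85    4  262]
 [ 264   87   39   66 2328]]
((-0.20938289165496826, 0.08149270713329315), (0.06400077790021896, 0.03761255741119385), 87.7859878540039) [[-0.22767297  0.05052311]
 [-0.2089064   0.08282644]
 [-0.19065626  0.11262088]] 0.1561499228485973
top face centre world [0.44790702 0.19468781]
front [[-0.2966011  -0.13284861]
 [-0.27682136  0.13321157]]
```

>>> arm_command(
  series=[
    [[20, 0, 0], 0.01],
    [[40, 0, 0], 0.02],
    [[60, -1, 0], 0.04],
    [[82, -1, 0], 0.04],
    [[82, -1, 0], 0.04],
  ],
)

```text
time_s: 15.45
tool_pos: [0.4434, 0.1919, 0.2896]
tool_rot: [-179.9, 0.1, 151.5]
force: [-0.3, -0.1, -0.0]
grip_width: 0.0699
grasp_force: 0.0
```

>>> arm_command(
  series=[
    [[0, 0, 30], 0],
    [[0, 0, 60], 0],
    [[0, 0, 90], 0],
    [[0, 0, 120], 0],
    [[0, 0, 130], 0],
  ],
)

```text
time_s: 15.95
tool_pos: [0.4443, 0.1888, 0.1566]
tool_rot: [-179.8, -0.2, 151.3]
force: [-0.4, -1.0, 0.7]
grip_width: 0.0693
grasp_force: 0.0
```

Run:
```python
from h import *
from cell import env,viewer
o=env.get_obs();print(o['tool_pos'],o['tool_rot'],o['force'],o['grip_width']);shift(o,[.4456,.1923,.095],151.4)
```

```text
[0.44427292 0.18880876 0.15659277] [-179.78824374   -0.18145235  151.28931877] [-0.41999286 -1.00742981  0.68571452] 0.06934785244488846
shift mm [ 0.3  3.9 61.6] turn rad -0.002
```

>>> arm_command(
  series=[
    [[0, 2, 13], 0],
    [[0, 2, 26], 0],
    [[0, 2, 39], 0],
    [[0, 2, 52], 0],
    [[0, 2, 64], 0],
  ],
)

```text
time_s: 16.45
tool_pos: [0.4468, 0.1927, 0.0945]
tool_rot: [180.0, 0.0, 151.4]
force: [0.7, 0.0, 0.7]
grip_width: 0.0696
grasp_force: 0.0
```

>>> arm_command(
  series=[
    [[0, 0, 0], 0],
    [[0, 0, 0], 0],
    [[0, 0, 0], 0],
    [[0, 0, 0], 0],
    [[0, 0, 0], 0],
  ],
  grip=1,
  grip_force=12,
)

```text
time_s: 16.95
tool_pos: [0.4471, 0.1928, 0.096]
tool_rot: [180.0, 0.1, 151.4]
force: [0.0, 0.2, 1.2]
grip_width: 0.0438
grasp_force: 12.0
```

>>> arm_command(
  series=[
    [[0, 0, -15], 0],
    [[0, 0, -40], 0],
    [[0, 0, -70], 0],
    [[0, 0, -100], 0],
    [[0, 0, -125], 0],
  ],
  grip_force=20,
)

```text
time_s: 17.45
tool_pos: [0.4469, 0.1933, 0.2231]
tool_rot: [179.9, 0.1, 151.4]
force: [0.9, -0.7, -1.4]
grip_width: 0.0439
grasp_force: 20.0
```

>>> arm_command(
  series=[
    [[-10, -16, 0], 0.05],
    [[-27, -45, 0], 0.15],
    [[-47, -79, 0], 0.25],
    [[-67, -113, 0], 0.35],
    [[-88, -147, 0], 0.45],
  ],
)

```text
time_s: 17.95
tool_pos: [0.4526, 0.0192, 0.2204]
tool_rot: [-180.0, 0.0, 125.3]
force: [0.2, 0.2, -0.8]
grip_width: 0.0433
grasp_force: 20.0
```

>>> arm_command(
  series=[
    [[-29, -19, 0], 0.09],
    [[-57, -38, 0], 0.18],
    [[-86, -57, 0], 0.27],
    [[-115, -76, 0], 0.36],
    [[-143, -95, 0], 0.45],
  ],
)

```text
time_s: 18.45
tool_pos: [0.4583, -0.1522, 0.2202]
tool_rot: [-180.0, 0.0, 99.5]
force: [0.6, 0.8, -0.6]
grip_width: 0.0437
grasp_force: 20.0
```

>>> arm_command(
  series=[
    [[-30, -26, 0], 0.06],
    [[-60, -53, 0], 0.12],
    [[-90, -79, 0], 0.18],
    [[-120, -106, 0], 0.24],
    [[-150, -132, 0], 0.3],
  ],
)

```text
time_s: 18.95
tool_pos: [0.3526, -0.3218, 0.2203]
tool_rot: [-180.0, -0.0, 82.4]
force: [1.0, -1.3, 0.1]
grip_width: 0.0437
grasp_force: 20.0
```

>>> arm_command(
  series=[
    [[-40, -18, 0], 0.06],
    [[-80, -36, 0], 0.12],
    [[-120, -54, 0], 0.18],
    [[-155, -70, 0], 0.24],
    [[-182, -82, 0], 0.3],
  ],
)

```text
time_s: 19.45
tool_pos: [0.2465, -0.4922, 0.22]
tool_rot: [-179.9, -0.0, 65.0]
force: [-0.6, 0.8, -1.4]
grip_width: 0.0439
grasp_force: 20.0
```

>>> arm_command(
  series=[
    [[0, 0, 30], 0],
    [[0, 0, 70], 0],
    [[0, 0, 110], 0],
    [[0, 0, 150], 0],
    [[0, 0, 180], 0],
  ],
)

```text
time_s: 19.95
tool_pos: [0.248, -0.4889, 0.0377]
tool_rot: [-179.8, -0.1, 65.3]
force: [-0.3, -1.1, -1.2]
grip_width: 0.0434
grasp_force: 20.0
```

>>> arm_command(
  series=[
    [[0, 0, 12], 0],
    [[0, 0, 22], 0],
    [[0, 0, 30], 0],
    [[0, 0, 35], 0],
    [[0, 0, 37], 0],
  ],
)

```text
time_s: 20.45
tool_pos: [0.2503, -0.4908, 0.004]
tool_rot: [179.9, 0.0, 65.4]
force: [-0.3, -0.9, -1.5]
grip_width: 0.0435
grasp_force: 20.0
```

>>> arm_command(
  series=[
    [[0, 0, 0.6], 0],
    [[0, 0, 1.2], 0],
    [[0, 0, 1.8], 0],
    [[0, 0, 2.4], 0],
    [[0, 0, 2.4], 0],
  ],
)

```text
time_s: 20.95
tool_pos: [0.2502, -0.4903, 0.0012]
tool_rot: [180.0, 0.0, 65.4]
force: [0.2, -0.3, -1.0]
grip_width: 0.0434
grasp_force: 20.0
```

>>> arm_command(
  series=[
    [[0, 0, 0.5], 0],
    [[0, 0, 1], 0],
    [[0, 0, 1.5], 0],
    [[0, 0, 1.5], 0],
    [[0, 0, 1.5], 0],
  ],
)

```text
time_s: 21.45
tool_pos: [0.2502, -0.4903, -0.0]
tool_rot: [180.0, 0.0, 65.4]
force: [-1.1, 1.7, 4.7]
grip_width: 0.0436
grasp_force: 20.0
```

>>> arm_command(
  series=[
    [[0, 0, -1], 0],
    [[0, 0, -1], 0],
    [[0, 0, -1], 0],
    [[0, 0, -1], 0],
    [[0, 0, -1], 0],
  ],
  grip=-1,
)

```text
time_s: 21.95
tool_pos: [0.2501, -0.4902, 0.0004]
tool_rot: [-180.0, 0.0, 65.4]
force: [-0.9, -0.4, -0.6]
grip_width: 0.0759
grasp_force: 0.0
```

>>> arm_command(
  series=[
    [[0, 0, -5], 0],
    [[0, 0, -20], 0],
    [[0, 0, -45], 0],
    [[0, 0, -80], 0],
    [[0, 0, -120], 0],
  ],
)

```text
time_s: 22.45
tool_pos: [0.2499, -0.4896, 0.1223]
tool_rot: [-180.0, -0.0, 65.4]
force: [0.7, -1.3, 0.4]
grip_width: 0.087
grasp_force: 0.0
```

Run:
```python
from h import *
from cell import env,viewer
o,p,z,K,T=wrist(env,viewer,"w5");print(o['tool_pos'],o['tool_rot'],o['qpos'].round(1) if hasattr(o['qpos'],'round') else o['qpos'])
W=cloud(z,K,T)
m=((abs(W[...,2]-.06)<.006)&(z>0)&(np.hypot(W[...,0]-.25,W[...,1]+.49)<.06)).astype(np.uint8)
m=cv2.morphologyEx(m,cv2.MORPH_OPEN,np.ones((3,3)))
n,l,s,c=cv2.connectedComponentsWithStats(m);i=1+np.argmax(s[1:,4]);print(s[1:])
r=cv2.minAreaRect(W[l==i][:,:2].astype(np.float32));print(r,np.median(W[l==i][:,2]))
f=np.radians(65.4);ty=np.array([np.sin(f),-np.cos(f)]);tx=np.array([np.cos(f),np.sin(f)])
D=W[l==i][:,:2]-[.2502,-.4903];print("tool y",np.percentile(D@ty,[1,99]),"tool x",np.percentile(D@tx,[1,99]))
```

```text
[ 0.24993065 -0.48964835  0.12228016] [-1.79967390e+02 -3.01523431e-02  6.54335250e+01] [ 73.   10.  -14.2 102.9   2.6  67.4  33.5]
[[ 263  178   45   72 3095]]
((0.252642959356308, -0.4906770586967468), (0.06390891969203949, 0.037947919219732285), 65.400634765625) 0.06019559202037203
tool y [-0.01589378  0.02085214] tool x [-0.03054194  0.03236978]
```

View pics/w5.png

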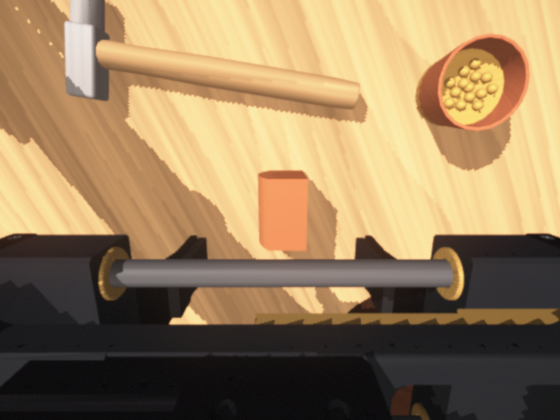

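The block stands upright at (263–308, 170–250), free of the fingers, with the hammer and cup clear. Next is a quarter turn and a fresh hold across its ends.

>>> arm_command(
  series=[
    [[0, 0, 0], 0.1],
    [[0, 0, 0], 0.24],
    [[0, 0, 0], 0.38],
    [[0, 0, 0], 0.52],
    [[0, 0, 0], 0.66],
  ],
)

```text
time_s: 23.0
tool_pos: [0.2504, -0.4906, 0.1219]
tool_rot: [179.9, 0.0, 27.3]
force: [0.2, -0.6, 0.0]
grip_width: 0.0871
grasp_force: 0.0
```

>>> arm_command(
  series=[
    [[0, 0, 0], 0.14],
    [[0, 0, 0], 0.28],
    [[0, 0, 0], 0.42],
    [[0, 0, 0], 0.56],
    [[0, 0, 0], 0.7],
  ],
)

```text
time_s: 23.5
tool_pos: [0.2504, -0.4906, 0.1219]
tool_rot: [179.9, -0.1, -12.8]
force: [-0.1, 0.2, 0.3]
grip_width: 0.0868
grasp_force: 0.0
```

>>> arm_command(
  series=[
    [[0, 0, 0], 0.1],
    [[0, 0, 0], 0.18],
    [[0, 0, 0], 0.21],
    [[0, 0, 0], 0.21],
    [[0, 0, 0], 0.21],
  ],
)

```text
time_s: 24.0
tool_pos: [0.2503, -0.4904, 0.121]
tool_rot: [180.0, -0.0, -24.5]
force: [-0.4, -0.0, -0.3]
grip_width: 0.0869
grasp_force: 0.0
```

Run:
```python
from h import *
from cell import env,viewer
o=env.get_obs();print(o['tool_pos'],o['tool_rot'],o['qpos']);shift(o,[.247,-.4878,.002],-24.6)
```

```text
[ 0.25025285 -0.49036803  0.12102051] [ 1.79974488e+02 -2.98724847e-02 -2.44521674e+01] [ 66.30046734   9.6989441   -6.72730194 103.20290079   1.23125348
  67.12929047 -55.26153465]
shift mm [ -4.1  -1.  119. ] turn rad 0.003
```

>>> arm_command(
  series=[
    [[-4, -1, 25], 0.003],
    [[-4, -1, 55], 0.003],
    [[-4, -1, 85], 0.003],
    [[-4, -1, 108], 0.003],
    [[-4, -1, 119], 0.003],
  ],
)

```text
time_s: 24.5
tool_pos: [0.2461, -0.4862, -0.0006]
tool_rot: [-179.9, 0.2, -24.7]
force: [0.4, -0.3, 0.3]
grip_width: 0.0871
grasp_force: 0.0
```

>>> arm_command(
  series=[
    [[0, 0, 0], 0],
    [[0, 0, 0], 0],
    [[0, 0, 0], 0],
    [[0, 0, 0], 0],
    [[0, 0, 0], 0],
  ],
  grip=1,
  grip_force=12,
)

```text
time_s: 25.0
tool_pos: [0.2475, -0.4888, 0.003]
tool_rot: [179.9, -0.1, -24.7]
force: [0.1, 0.3, 3.3]
grip_width: 0.0637
grasp_force: 12.0
```

>>> arm_command(
  series=[
    [[0, 0, -5], 0],
    [[0, 0, -15], 0],
    [[0, 0, -30], 0],
    [[0, 0, -50], 0],
    [[0, 0, -70], 0],
  ],
)

```text
time_s: 25.5
tool_pos: [0.247, -0.4877, 0.0733]
tool_rot: [180.0, -0.0, -24.7]
force: [-0.7, -0.9, -0.4]
grip_width: 0.0639
grasp_force: 12.0
```

Run:
```python
from h import *
from cell import env,viewer
o=env.get_obs();print(o['tool_pos'],o['tool_rot'],o['grip_width']);shift(o,[.4559,-.1968,.072],-8.7)
p,z=viewer.read_camera("scene")
cv2.imwrite("pics/s6.png",cv2.resize(p[60:220,180:400],None,fx=3,fy=3))
```

```text
[ 0.24697131 -0.48771239  0.07328162] [ 1.79981401e+02 -2.18363786e-02 -2.47006272e+01] 0.0638636056537308
shift mm [  68.2 -351.6    1.2] turn rad -0.279
```

View pics/s6.png

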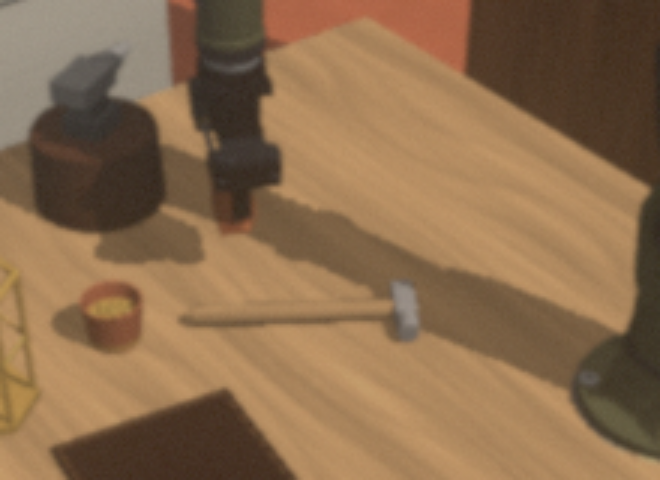

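The block hangs upright between the fingers at (235,210), and the cup, hammer and pad are undisturbed. I'll carry it to the pad.

>>> arm_command(
  series=[
    [[4, -20, 0], 0],
    [[11, -55, 0], 0],
    [[18, -95, 0], 0],
    [[26, -135, 0], 0],
    [[34, -176, 0], 0],
  ],
)

```text
time_s: 26.05
tool_pos: [0.3521, -0.341, 0.0722]
tool_rot: [180.0, -0.1, -24.7]
force: [0.4, -0.1, -0.4]
grip_width: 0.0639
grasp_force: 12.0
```

>>> arm_command(
  series=[
    [[8, -40, 0], -0.06],
    [[16, -80, 0], -0.12],
    [[23, -120, 0], -0.18],
    [[30, -155, 0], -0.24],
    [[34, -176, 0], -0.279],
  ],
)

```text
time_s: 26.55
tool_pos: [0.4577, -0.1935, 0.0722]
tool_rot: [-180.0, -0.1, -8.4]
force: [-0.1, 0.8, -0.8]
grip_width: 0.0639
grasp_force: 12.0
```

>>> arm_command(
  series=[
    [[0, 0, 15], 0],
    [[0, 0, 30], 0],
    [[0, 0, 45], 0],
    [[0, 0, 55], 0],
    [[0, 0, 61], 0],
  ],
)

```text
time_s: 27.05
tool_pos: [0.4552, -0.1967, 0.0098]
tool_rot: [180.0, 0.1, -8.8]
force: [-0.2, 0.3, 0.0]
grip_width: 0.064
grasp_force: 12.0
```

Run:
```python
from h import *
from cell import env,viewer
o=env.get_obs();print(o['tool_pos'],o['tool_rot'],o['force'],o['qpos']);shift(o,[.4559,-.1968,.007],-8.7)
```

```text
[ 0.45516198 -0.1967227   0.00978865] [ 1.79999632e+02  6.47052243e-02 -8.76724844e+00] [-0.16805503  0.31843524  0.03323216] [ 42.68764283  12.12795221 -24.23287755 115.6647117    6.17514677
  53.47176059 -83.52234884]
shift mm [ 0.7 -0.   2.8] turn rad -0.001
```

>>> arm_command(
  series=[
    [[0, 0, 1], 0],
    [[0, 0, 2], 0],
    [[0, 0, 3], 0],
    [[0, 0, 3.5], 0],
    [[0, 0, 3.5], 0],
  ],
)

```text
time_s: 27.55
tool_pos: [0.456, -0.1964, 0.0073]
tool_rot: [180.0, -0.0, -8.7]
force: [-0.3, 0.2, -0.8]
grip_width: 0.0642
grasp_force: 12.0
```

>>> arm_command(
  series=[
    [[0, 0, 0.4], 0],
    [[0, 0, 0.8], 0],
    [[0, 0, 1], 0],
    [[0, 0, 1], 0],
    [[0, 0, 1], 0],
  ],
)

```text
time_s: 28.05
tool_pos: [0.456, -0.1964, 0.007]
tool_rot: [180.0, -0.0, -8.7]
force: [-2.4, 1.6, 6.8]
grip_width: 0.0639
grasp_force: 12.0
```

Contact with the leather at TCP z = 0.007. I'll lighten the grip so the pads act as a hinge, then swing the hinge along the arc over the lower flat-side edge.

>>> arm_command(
  series=[
    [[0, 0, 0], 0],
    [[1.5, 0, -0.7], 0],
    [[3.6, 0, -1.7], 0],
    [[5.7, 0, -2.7], 0],
    [[7.8, 0, -3.6], 0],
  ],
  grip_force=6,
)

```text
time_s: 28.55
tool_pos: [0.4638, -0.1975, 0.0096]
tool_rot: [-180.0, -0.0, -8.7]
force: [0.3, 0.5, 0.1]
grip_width: 0.064
grasp_force: 6.0
```

>>> arm_command(
  series=[
    [[1.7, 0, -0.5], 0],
    [[3.4, 0, -1], 0],
    [[5, 0, -1.5], 0],
    [[6.7, 0, -2], 0],
    [[8.4, 0, -2.3], 0],
  ],
)

```text
time_s: 29.05
tool_pos: [0.472, -0.1988, 0.012]
tool_rot: [180.0, -0.0, -8.7]
force: [-0.1, 0.9, -0.1]
grip_width: 0.0637
grasp_force: 6.0
```

```bash
cat > tilt.py <<'E'
from h import *
from cell import env,viewer
o,p,z,K,T=wrist(env,viewer)
H=np.array(viewer.calibration("wrist")["hand_eye"]);C=cloud(z,K,H)*1000
hsv=cv2.cvtColor(p,cv2.COLOR_BGR2HSV)
s=(abs(C[...,1])<22)&(C[...,2]>-95)&(C[...,2]<-3)&(z>0)&(abs(C[...,0])<90)&(hsv[...,1]>90)&(p[...,2]>70)
P=C[s][:,[0,2]];k=np.round(P[:,0]/5)
print(o['tool_pos'],o['force'],len(P))
for i in np.unique(k):
    if (k==i).sum()>15: print(int(i*5),"h over pad",round(o['tool_pos'][2]*1000-4-np.median(P[k==i,1]),1),(k==i).sum())
E
python3 tilt.py
```

```text
[ 0.47199343 -0.19879572  0.01199072] [-0.10622952  0.8943333  -0.08862946] 6078
-10 h over pad 65.2 368
-5 h over pad 65.4 807
0 h over pad 66.1 28
10 h over pad 65.0 140
15 h over pad 65.3 944
20 h over pad 65.3 1004
25 h over pad 49.5 2787
```

The top is still level, 65 mm over the pad, so the block lifted and carried without turning. The hinge was too far behind the pivot edge. I'll set it back down and grip again nearer the flat face and higher, where pressing helps the turn.

>>> arm_command(
  series=[
    [[-4, 0, 0], 0],
    [[-8, 0, 0], 0],
    [[-12, 0, 0], 0],
    [[-16, 0, 0], 0],
    [[-16.2, 0, 2], 0],
  ],
  grip_force=12,
)

```text
time_s: 29.6
tool_pos: [0.4552, -0.1965, 0.0101]
tool_rot: [180.0, 0.0, -8.7]
force: [0.1, 0.0, -0.5]
grip_width: 0.0641
grasp_force: 12.0
```

>>> arm_command(
  series=[
    [[0, 0, 1], 0],
    [[0, 0, 2], 0],
    [[0, 0, 3], 0],
    [[0, 0, 4], 0],
    [[0, 0, 4], 0],
  ],
)

```text
time_s: 30.1
tool_pos: [0.456, -0.1963, 0.0069]
tool_rot: [180.0, 0.0, -8.7]
force: [-3.6, 1.1, 7.8]
grip_width: 0.0638
grasp_force: 12.0
```

>>> arm_command(
  series=[
    [[0, 0, -1], 0],
    [[0, 0, -1], 0],
    [[0, 0, -1], 0],
    [[0, 0, -1], 0],
    [[0, 0, -1], 0],
  ],
  grip=-1,
)

```text
time_s: 30.6
tool_pos: [0.4557, -0.1963, 0.0068]
tool_rot: [-180.0, 0.0, -8.7]
force: [0.1, -0.3, 0.3]
grip_width: 0.0862
grasp_force: 0.0
```

>>> arm_command(
  series=[
    [[3, 0, -5], 0],
    [[6, 0, -10], 0],
    [[9, 0, -14], 0],
    [[11, 0, -17], 0],
    [[11, 0, -17], 0],
  ],
)

```text
time_s: 31.1
tool_pos: [0.4676, -0.1982, 0.0247]
tool_rot: [180.0, -0.1, -8.7]
force: [0.1, -0.4, 0.6]
grip_width: 0.0868
grasp_force: 0.0
```

>>> arm_command(
  series=[
    [[0, 0, 0], 0],
    [[0, 0, 0], 0],
    [[0, 0, 0], 0],
    [[0, 0, 0], 0],
    [[0, 0, 0], 0],
  ],
  grip=1,
  grip_force=4,
)

```text
time_s: 31.6
tool_pos: [0.4665, -0.1979, 0.0238]
tool_rot: [180.0, 0.0, -8.7]
force: [-0.2, 0.4, -1.4]
grip_width: 0.0638
grasp_force: 4.0
```

```bash
python3 tilt.py
```

```text
[ 0.46645123 -0.19793575  0.02378111] [-0.21730293  0.40893125 -1.40853321] 4209
-20 h over pad 60.2 364
-15 h over pad 60.3 668
-10 h over pad 60.7 100
5 h over pad 60.2 459
10 h over pad 60.3 759
15 h over pad 47.3 1859
```

>>> arm_command(
  series=[
    [[0, 0, 1.2], 0],
    [[2, 0, 1], 0],
    [[4.3, 0, 0.5], 0],
    [[6.6, 0, 0], 0],
    [[8.9, 0, -0.2], 0],
  ],
)

```text
time_s: 32.15
tool_pos: [0.4757, -0.1994, 0.0239]
tool_rot: [-180.0, -0.0, -8.7]
force: [0.5, 0.4, -1.2]
grip_width: 0.0642
grasp_force: 4.0
```

```bash
python3 tilt.py
```

```text
[ 0.47573698 -0.19936686  0.02394291] [ 0.46620984  0.42728888 -1.17795006] 4203
-20 h over pad 62.2 397
-15 h over pad 62.1 702
-10 h over pad 62.1 215
5 h over pad 61.2 421
10 h over pad 61.0 857
15 h over pad 48.7 1611
```

>>> arm_command(
  series=[
    [[0, 0, 1.5], 0],
    [[1, 0, 3], 0],
    [[3, 0, 3], 0],
    [[5, 0, 2.8], 0],
    [[7, 0, 2.6], 0],
  ],
)

```text
time_s: 32.7
tool_pos: [0.4823, -0.2004, 0.0214]
tool_rot: [-180.0, 0.0, -8.7]
force: [-1.3, 0.7, 0.9]
grip_width: 0.0642
grasp_force: 4.0
```

```bash
python3 tilt.py
```

```text
[ 0.48232416 -0.20035732  0.02140877] [-1.3006392   0.71929945  0.92338592] 4215
-20 h over pad 64.0 548
-15 h over pad 63.5 784
-10 h over pad 63.0 514
5 h over pad 60.5 295
10 h over pad 53.3 1698
15 h over pad 58.6 376
```

>>> arm_command(
  series=[
    [[1.8, 0, 0.3], 0],
    [[3.6, 0, 0.5], 0],
    [[5.4, 0, 0.7], 0],
    [[7.2, 0, 0.9], 0],
    [[9, 0, 1], 0],
  ],
)

```text
time_s: 33.25
tool_pos: [0.4914, -0.2018, 0.0204]
tool_rot: [180.0, 0.0, -8.7]
force: [-0.8, 0.4, 2.3]
grip_width: 0.0639
grasp_force: 4.0
```

>>> arm_command(
  series=[
    [[1.8, 0, 0.2], 0],
    [[3.6, 0, 0.5], 0],
    [[5.4, 0, 0.8], 0],
    [[7.2, 0, 1.1], 0],
    [[9, 0, 1.5], 0],
  ],
)

```text
time_s: 33.75
tool_pos: [0.5002, -0.2032, 0.0189]
tool_rot: [180.0, 0.0, -8.7]
force: [-0.8, 0.6, -0.5]
grip_width: 0.0637
grasp_force: 4.0
```

```bash
python3 tilt.py
```

```text
[ 0.5002429  -0.2031838   0.01891269] [-0.81642367  0.62768806 -0.51705083] 3974
-20 h over pad 67.0 288
-15 h over pad 68.4 826
-10 h over pad 66.2 1008
-5 h over pad 65.0 153
5 h over pad 57.9 333
10 h over pad 56.3 935
15 h over pad 54.5 431
```

The tilt is now about 25° and under control, but the slip while pressing would leave the fingertips too low at the end. I'll swing it back upright and grip again higher.

>>> arm_command(
  series=[
    [[-1.8, 0, -0.4], 0],
    [[-3.6, 0, -0.7], 0],
    [[-5.4, 0, -1], 0],
    [[-7.2, 0, -1.3], 0],
    [[-9, 0, -1.5], 0],
  ],
)

```text
time_s: 34.3
tool_pos: [0.4911, -0.2018, 0.0206]
tool_rot: [180.0, -0.0, -8.7]
force: [0.5, 0.4, -0.2]
grip_width: 0.064
grasp_force: 4.0
```

>>> arm_command(
  series=[
    [[-1.8, 0, 0], 0],
    [[-3.6, 0, 0], 0],
    [[-5.4, 0, 0.3], 0],
    [[-7.2, 0, 0.6], 0],
    [[-9, 0, 1], 0],
  ],
)

```text
time_s: 34.8
tool_pos: [0.4823, -0.2004, 0.0195]
tool_rot: [180.0, -0.0, -8.7]
force: [0.0, 0.1, -1.6]
grip_width: 0.0638
grasp_force: 4.0
```

```bash
python3 tilt.py
```

```text
[ 0.48225107 -0.2003912   0.01950919] [ 0.04435403  0.09960435 -1.61425616] 3962
-20 h over pad 67.7 290
-15 h over pad 69.0 821
-10 h over pad 66.9 1000
-5 h over pad 65.7 161
5 h over pad 58.4 333
10 h over pad 56.8 921
15 h over pad 55.1 436
```

>>> arm_command(
  series=[
    [[-1, 0, 1.5], 0],
    [[-3, 0, 2], 0],
    [[-5, 0, 1.7], 0],
    [[-7, 0, 1.3], 0],
    [[-9, 0, 0.8], 0],
  ],
)

```text
time_s: 35.35
tool_pos: [0.4731, -0.199, 0.0187]
tool_rot: [180.0, 0.0, -8.7]
force: [1.1, -0.6, 1.4]
grip_width: 0.0641
grasp_force: 4.0
```

```bash
python3 tilt.py
```

```text
[ 0.47313902 -0.19903475  0.01870358] [ 1.0524983  -0.63930772  1.44731086] 3958
-20 h over pad 66.9 348
-15 h over pad 66.4 914
-10 h over pad 64.8 896
-5 h over pad 64.3 102
5 h over pad 59.0 308
10 h over pad 58.6 1077
15 h over pad 58.0 310
```

>>> arm_command(
  series=[
    [[-1.8, 0, 0.3], 0],
    [[-3.6, 0, 0.6], 0],
    [[-5.4, 0, 0.8], 0],
    [[-7.2, 0, 1], 0],
    [[-9, 0, 1.2], 0],
  ],
)

```text
time_s: 35.9
tool_pos: [0.4641, -0.1976, 0.0173]
tool_rot: [180.0, 0.0, -8.7]
force: [0.8, -0.9, 0.5]
grip_width: 0.064
grasp_force: 4.0
```

>>> arm_command(
  series=[
    [[-1.4, 0, 0.4], 0],
    [[-2.8, 0, 0.8], 0],
    [[-4.2, 0, 1.2], 0],
    [[-5.6, 0, 1.6], 0],
    [[-7, 0, 2], 0],
  ],
)

```text
time_s: 36.4
tool_pos: [0.4588, -0.1968, 0.0161]
tool_rot: [180.0, -0.1, -8.7]
force: [2.2, -1.1, 3.6]
grip_width: 0.0641
grasp_force: 4.0
```

```bash
python3 tilt.py
```

```text
[ 0.4588291  -0.19684663  0.01608967] [ 2.22025092 -1.07376907  3.61665404] 4896
-25 h over pad 59.7 21
-20 h over pad 60.3 703
-15 h over pad 60.4 744
-10 h over pad 60.4 732
10 h over pad 46.5 2680
```

The block is upright again and seated at 60 mm. I'll regrip higher, with only the lower part of the pads on it.

>>> arm_command(
  series=[
    [[0, 0, -1], 0],
    [[0, 0, -1], 0],
    [[0, 0, -1], 0],
    [[0, 0, -1], 0],
    [[0, 0, -1], 0],
  ],
  grip=-1,
)

```text
time_s: 36.95
tool_pos: [0.4574, -0.1965, 0.0163]
tool_rot: [-180.0, 0.0, -8.7]
force: [0.5, -0.4, -0.2]
grip_width: 0.0861
grasp_force: 0.0
```

>>> arm_command(
  series=[
    [[-2, 0, -3], 0],
    [[-4, 0, -7], 0],
    [[-6, 0, -10], 0],
    [[-8, 0, -12.5], 0],
    [[-8, 0, -12.5], 0],
  ],
)

```text
time_s: 37.45
tool_pos: [0.4498, -0.1956, 0.0296]
tool_rot: [180.0, -0.0, -8.7]
force: [0.2, 0.6, 0.0]
grip_width: 0.0869
grasp_force: 0.0
```

>>> arm_command(
  series=[
    [[0, 0, 0], 0],
    [[0, 0, 0], 0],
    [[0, 0, 0], 0],
    [[0, 0, 0], 0],
    [[0, 0, 0], 0],
  ],
  grip=1,
  grip_force=4,
)

```text
time_s: 37.95
tool_pos: [0.4497, -0.1953, 0.0289]
tool_rot: [-180.0, 0.0, -8.7]
force: [0.4, -0.5, -0.1]
grip_width: 0.0639
grasp_force: 4.0
```

```bash
python3 tilt.py
```

```text
[ 0.44973636 -0.19531933  0.02891085] [ 0.3965223  -0.48197822 -0.05572347] 3774
0 h over pad 60.1 54
5 h over pad 60.2 695
10 h over pad 60.3 717
15 h over pad 60.3 737
20 h over pad 51.3 1571
```

>>> arm_command(
  series=[
    [[0, 0, 1.5], 0],
    [[1, 0, 2.5], 0],
    [[3, 0, 2.2], 0],
    [[5, 0, 2], 0],
    [[7, 0, 1.6], 0],
  ],
)

```text
time_s: 38.5
tool_pos: [0.4567, -0.1965, 0.0274]
tool_rot: [180.0, 0.0, -8.7]
force: [-2.2, 0.1, 2.1]
grip_width: 0.0637
grasp_force: 4.0
```

>>> arm_command(
  series=[
    [[1.8, 0, -0.2], 0],
    [[3.6, 0, -0.4], 0],
    [[5.4, 0, -0.5], 0],
    [[7.2, 0, -0.5], 0],
    [[9, 0, -0.5], 0],
  ],
)

```text
time_s: 39.0
tool_pos: [0.4658, -0.1979, 0.0279]
tool_rot: [180.0, -0.0, -8.7]
force: [-1.2, -1.0, 1.3]
grip_width: 0.0637
grasp_force: 4.0
```

```bash
python3 tilt.py
```

```text
[ 0.465839   -0.19786943  0.02794019] [-1.22761514 -0.95906181  1.26721368] 3592
-20 h over pad 61.8 211
-15 h over pad 66.4 439
-10 h over pad 66.4 240
5 h over pad 61.7 645
10 h over pad 60.5 807
15 h over pad 59.1 954
20 h over pad 58.2 296
```

>>> arm_command(
  series=[
    [[1.8, 0, 0.1], 0],
    [[3.6, 0, 0.2], 0],
    [[5.4, 0, 0.3], 0],
    [[7.2, 0, 0.4], 0],
    [[9.1, 0, 0.6], 0],
  ],
)

```text
time_s: 39.55
tool_pos: [0.4747, -0.1992, 0.0273]
tool_rot: [180.0, -0.0, -8.7]
force: [-0.4, -0.6, 0.9]
grip_width: 0.0642
grasp_force: 4.0
```

>>> arm_command(
  series=[
    [[1.8, 0, 0.2], 0],
    [[3.6, 0, 0.5], 0],
    [[5.4, 0, 0.9], 0],
    [[7.2, 0, 1.4], 0],
    [[8.9, 0, 1.9], 0],
  ],
)

```text
time_s: 40.05
tool_pos: [0.4836, -0.2006, 0.0254]
tool_rot: [180.0, -0.0, -8.7]
force: [-0.9, 0.9, 1.4]
grip_width: 0.0637
grasp_force: 4.0
```

>>> arm_command(
  series=[
    [[1.7, 0, 0.6], 0],
    [[3.4, 0, 1.2], 0],
    [[5.1, 0, 1.8], 0],
    [[6.8, 0, 2.5], 0],
    [[8.5, 0, 3.2], 0],
  ],
)

```text
time_s: 40.55
tool_pos: [0.4919, -0.2019, 0.0222]
tool_rot: [180.0, 0.0, -8.7]
force: [-0.1, -0.8, 1.1]
grip_width: 0.064
grasp_force: 4.0
```

```bash
python3 tilt.py
```

```text
[ 0.49194213 -0.20186565  0.02217061] [-0.06119302 -0.79106782  1.13223874] 4766
-30 h over pad 58.3 17
-25 h over pad 60.4 393
-20 h over pad 63.2 491
-15 h over pad 65.3 557
-10 h over pad 66.7 655
-5 h over pad 67.6 70
5 h over pad 55.4 754
10 h over pad 51.5 946
15 h over pad 47.0 876
```

>>> arm_command(
  series=[
    [[1.5, 0, 0.8], 0],
    [[3.1, 0, 1.6], 0],
    [[4.6, 0, 2.5], 0],
    [[6.2, 0, 3.4], 0],
    [[7.7, 0, 4.5], 0],
  ],
)

```text
time_s: 41.1
tool_pos: [0.4996, -0.203, 0.0177]
tool_rot: [180.0, -0.0, -8.7]
force: [-0.1, 0.1, 0.4]
grip_width: 0.0638
grasp_force: 4.0
```

>>> arm_command(
  series=[
    [[1.4, 0, 1], 0],
    [[2.8, 0, 2.2], 0],
    [[4.1, 0, 3.4], 0],
    [[5.4, 0, 4.6], 0],
    [[6.7, 0, 5.8], 0],
  ],
)

```text
time_s: 41.6
tool_pos: [0.5063, -0.2041, 0.0119]
tool_rot: [180.0, -0.0, -8.7]
force: [0.5, -0.4, 0.3]
grip_width: 0.064
grasp_force: 4.0
```

>>> arm_command(
  series=[
    [[1.2, 0, 1.3], 0],
    [[2.4, 0, 2.6], 0],
    [[3.6, 0, 4], 0],
    [[4.7, 0, 5.4], 0],
    [[5.7, 0, 6.9], 0],
  ],
)

```text
time_s: 42.1
tool_pos: [0.5119, -0.2049, 0.005]
tool_rot: [180.0, -0.0, -8.7]
force: [1.1, 0.3, 1.7]
grip_width: 0.0642
grasp_force: 4.0
```

```bash
python3 tilt.py
```

```text
[ 0.51192468 -0.20492541  0.00500111] [1.07060764 0.28136522 1.69552215] 4617
-20 h over pad 54.2 248
-15 h over pad 54.5 758
-10 h over pad 54.5 836
-5 h over pad 54.3 460
5 h over pad 40.1 751
10 h over pad 30.4 1338
15 h over pad 21.9 226
```

>>> arm_command(
  series=[
    [[1, 0, 1.5], 0],
    [[2, 0, 3], 0],
    [[2.9, 0, 4.6], 0],
    [[3.8, 0, 6.2], 0],
    [[4.6, 0, 7.8], 0],
  ],
)

```text
time_s: 42.65
tool_pos: [0.5163, -0.2056, -0.0029]
tool_rot: [180.0, 0.0, -8.7]
force: [0.4, 0.5, 1.4]
grip_width: 0.0639
grasp_force: 4.0
```

>>> arm_command(
  series=[
    [[0.6, 0, 1.4], 0],
    [[1.1, 0, 2.8], 0],
    [[1.6, 0, 4.1], 0],
    [[2.1, 0, 5.4], 0],
    [[2.6, 0, 6.7], 0],
  ],
)

```text
time_s: 43.15
tool_pos: [0.5187, -0.206, -0.0096]
tool_rot: [180.0, 0.0, -8.7]
force: [0.2, 0.8, 0.9]
grip_width: 0.064
grasp_force: 4.0
```

```bash
python3 tilt.py
```

```text
[ 0.51867323 -0.20598993 -0.00962853] [0.20125724 0.77960899 0.88022997] 6532
-15 h over pad 44.9 538
-10 h over pad 44.4 970
-5 h over pad 43.2 869
10 h over pad 21.7 2031
25 h over pad 0.2 20
30 h over pad 0.0 36
35 h over pad 0.3 32
40 h over pad 0.2 23
45 h over pad 0.1 36
50 h over pad 0.1 37
55 h over pad 0.4 30
60 h over pad 0.1 20
65 h over pad 0.3 53
70 h over pad 0.3 107
75 h over pad 0.3 248
80 h over pad 0.3 386
85 h over pad 0.3 680
90 h over pad 0.5 411
```

>>> arm_command(
  series=[
    [[0.2, 0, 0.5], 0],
    [[0.3, 0, 1], 0],
    [[0.4, 0, 1.5], 0],
    [[0.5, 0, 2], 0],
    [[0.5, 0, 2], 0],
  ],
)

```text
time_s: 43.7
tool_pos: [0.5192, -0.206, -0.0115]
tool_rot: [180.0, 0.0, -8.7]
force: [-0.1, 0.1, -0.2]
grip_width: 0.0642
grasp_force: 4.0
```

```bash
python3 tilt.py | head -7
```

```text
[ 0.51920487 -0.20604666 -0.01154834] [-0.12105868  0.1402308  -0.2180808 ] 6270
-15 h over pad 43.6 479
-10 h over pad 43.0 975
-5 h over pad 41.7 931
10 h over pad 20.7 1961
60 h over pad 0.5 17
70 h over pad 0.2 101
```

>>> arm_command(
  series=[
    [[0, 0, 0.4], 0],
    [[0, 0, 0.8], 0],
    [[0, 0, 0.8], 0],
    [[0, 0, 0.8], 0],
    [[0, 0, 0.8], 0],
  ],
)

```text
time_s: 44.25
tool_pos: [0.5193, -0.2061, -0.0118]
tool_rot: [180.0, 0.0, -8.7]
force: [-1.3, 0.1, 5.7]
grip_width: 0.0638
grasp_force: 4.0
```

>>> arm_command(
  series=[
    [[1, 0, -0.5], 0],
    [[3, 0, -0.8], 0],
    [[5.5, 0, -0.8], 0],
    [[8, 0, -0.8], 0],
    [[10, 0, -0.8], 0],
  ],
  grip_force=8,
)

```text
time_s: 44.75
tool_pos: [0.5295, -0.2075, -0.0118]
tool_rot: [-180.0, -0.0, -8.7]
force: [-0.3, 0.4, -1.0]
grip_width: 0.0639
grasp_force: 8.0
```

```bash
python3 tilt.py | head -6
```

```text
[ 0.52945296 -0.20753351 -0.01176606] [-0.32850646  0.42564453 -1.02004027] 6495
-15 h over pad 43.5 474
-10 h over pad 42.9 980
-5 h over pad 41.6 936
10 h over pad 20.5 1959
50 h over pad 0.0 22
```

>>> arm_command(
  series=[
    [[0, 0, 0], 0],
    [[0, 0, 0], 0],
    [[0, 0, 0], 0],
    [[0, 0, 0], 0],
    [[0, 0, 0], 0],
  ],
  grip=-1,
)

```text
time_s: 45.3
tool_pos: [0.5292, -0.2076, -0.0114]
tool_rot: [180.0, -0.0, -8.7]
force: [0.3, 0.2, 0.3]
grip_width: 0.086
grasp_force: 0.0
```

>>> arm_command(
  series=[
    [[0, 0, -8], 0],
    [[0, 0, -30], 0],
    [[0, 0, -70], 0],
    [[0, 0, -115], 0],
    [[0, 0, -160], 0],
  ],
)

```text
time_s: 45.8
tool_pos: [0.5289, -0.2073, 0.1507]
tool_rot: [180.0, -0.0, -8.7]
force: [1.0, -0.9, 0.2]
grip_width: 0.0871
grasp_force: 0.0
```

>>> arm_command(
  series=[
    [[-8, 30, -15], 0],
    [[-15, 70, -30], 0],
    [[-20, 115, -40], 0],
    [[-20, 155, -50], 0],
    [[-20, 190, -60], 0],
  ],
)

```text
time_s: 46.3
tool_pos: [0.4795, -0.3948, 0.2099]
tool_rot: [179.9, -0.0, -8.8]
force: [0.7, -0.1, 0.6]
grip_width: 0.0871
grasp_force: 0.0
```

Run:
```python
from h import *
from cell import env,viewer
print(env.get_obs()['tool_pos'])
p,z=viewer.read_camera("top");c=viewer.calibration("top");K,T=np.array(c["K"]),np.array(c["T"]);W=cloud(z,K,T)
a=np.radians(-8.7);tx=np.array([np.cos(a),np.sin(a)]);ty=np.array([tx[1],-tx[0]]);O=np.array([.5103,-.2051])
D=W[...,:2]-O;X,Y=D@tx,D@ty;near=(abs(X)<.15)&(abs(Y)<.17)&(z>0)
b=near&(W[...,2]>.025)&(W[...,2]<.06)&(abs(X)<.06)&(abs(Y)<.06);P=D[b].astype(np.float32)
r=cv2.minAreaRect(P);print("block",b.sum(),"X",np.percentile(X[b],[1,99]),"Y",np.percentile(Y[b],[1,99]),r,np.percentile(W[b][:,2],[50,99]))
d=near&(p.max(2)<85)&(W[...,2]<.02)
print("pad X",np.percentile(X[d],[.3,99.7]),"Y",np.percentile(Y[d],[.3,99.7]))
cv2.imwrite("pics/t7.png",cv2.resize(p[60:290,100:480],None,fx=2,fy=2))
```

```text
[ 0.47947723 -0.3947998   0.20993909]
block 586 X [-0.03130943  0.02801336] Y [-0.03396757  0.02977863] ((-0.0011939313262701035, 0.002117753028869629), (0.06472015380859375, 0.060061220079660416), 81.47614288330078) [0.04574872 0.05174246]
pad X [-0.10228702  0.10253111] Y [-0.11867557  0.11723626]
```

View pics/t7.png

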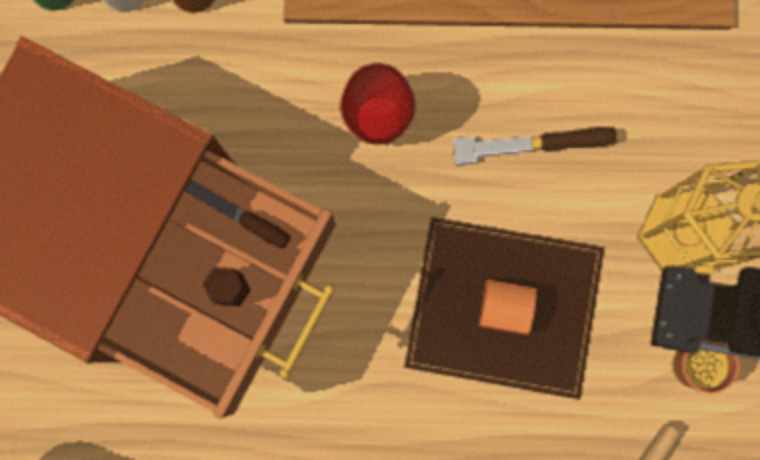

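The final view shows the block lying round face up in the middle of the pad, at about (508,307) and within 2 mm of centre. The drawer is out with the former and file still in it, and everything else is in place.

```bash
python3 -c "
from cell import env
print(env.get_obs()['force']);print(env.sign_off())"
```

```text
[-0.59996305 -5.43682145  1.42978851]
the job is handed in; nothing more can be done
None
```

I handed the job in at about 46 s: the drawer is out at its stop, and the block lies round face up on the pad, within about 2 mm of its middle. The last force reading, taken just before hand-in, was about 5 N sideways at the wrist, so the parked gripper may have been lightly touching something such as the lantern frame. I did not check this.

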